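# Walk the graphite half-mould round to the fence

### The arm

A 6-joint arm with a two-finger parallel gripper is mounted at the origin on the work surface. World frame = base frame: x ahead of the robot, y to its left, z up, the work surface at z = 0. Lengths are in m, angles in rad, forces in N, time in s.
With the tool pointing down it reaches from about 0.25 to 0.725 m from the base axis. Payload 4 kg.
Tool frame: the origin (TCP) lies at the very end of the fingers, on their centre line; the grasp point (between the pads) lies 19 mm behind it; y points along the fingers, z is the direction in which the jaws open and shut, and the axes are right-handed (so a half turn about y gives the same grasp; the last joint's range is limited). The gripper opens to 85 mm and grips with 20 to 120 N. Pads are 22 mm wide; open, the fingers measure 114 mm over their backs; the gripper's body (76 mm by 85 mm) begins 54 mm behind the grasp point. The pads swing forward as they close: fully open they stand 13 mm farther back than shut.
Start: joints at [1.189, 0.241, 0.005, 1.335, 0, 1.571], TCP at [0.186, 0.464, 0.231] pointing down, gripper open.
Joint ranges: [-2.72, 2.72], [-1.05, 1.87], [-1.09, 1.28], [-1.99, 2.15], [-1.42, 1.44], [-3.14, 3.14]. Speed limits (rad/s): [2.79, 2.79, 3.14, 3.14, 3.14, 3.14].

### API

Orientations are given as a rotation vector (axis times angle).
In Python, from workcell import arm gives the robot as it stands.
- The arm moves only by the tool drive_tool, never from a script. Its argument "commands" is a list of rows, each an object with "linear": the shift along the tool's x, y, z in cm, a list of three; "delta_rot": the turn, a rotation vector about the tool's x, y, z in degrees, a list of three; "hand": the finger opening in cm, from 0 to 8.54. A call has 1 to 20 rows; each row is the pose to reach, as a shift and turn from the pose commanded when the call began, along the tool's axes at that moment; what a row does not reach only later rows make up. A row lasts 1/12 s, in which the tool goes at most 41.7 mm and 7.16 degrees, less where a joint would pass 70% of its speed; a pose out of reach is approached as far as the arm can. A call with a gripper value outside its range is refused whole. The fingers move at their own pace and stop on an object; "force" is the grip in N (left out, the last holds). Time passes only in rows, so rows that repeat a pose let the fingers close. It gives the time, the measured TCP pose, the force and the opening at its end, in the units of the state.
- arm.get_state(): the state, without advancing time (a new reading comes with each control period).
- arm.get_image(name): name is "side" or "top" or "wrist"; returns a dict with "pixels" (480x640x3 uint8, blue, green, red), "depth" (480x640 float32, m along the optical axis (not along the pixel's ray), 0 where there is no reading), "mtx" (3x3 intrinsics, pixels), "T" (4x4, takes a point from camera to world coordinates). Camera axes: x right, y up, looking along -z (the intrinsics and any distortion apply to the point x, -y, -z); pixel columns grow to the right and rows downward; lengths in m; the calibration is good to about 2 mm. A picture is of the moment at which its call begins.
- arm.finish_job(): hands the job in, once; it reports no verdict.
The state is a dict: "time_s": time; "joints": joint angles; "qvel": joint speeds; "joint_torque": joint torques, N m; "tcp_pos": TCP position; "ee_rot": TCP orientation; "contact_force": force on the tool from outside, world axes, zero at the start; "torque": the same for the moment, N m; "grip_width": opening from 0.0 (shut) to 1.0 (fully open).
Only numpy, scipy, OpenCV 4.12 (cv2) and the standard library are available. Lean on these libraries where they do the work, as an engineer would, in place of code of your own. Each camera call takes 0.05 s, during which the arm holds its last target.

### The job

Turn the heavy graphite half-mould on the steel plate by pushing it with the fingertips, a corner at a time, until its grooved face looks squarely at the steel fence, then push it up so that this face sits flush against the fence, with the fence behind its whole width. Square it up before it touches the fence, since graphite corners chip, do not lift or tip it, and leave the jar, the can and the tongs where they are.

Things in the scene. Friction and masses are not known exactly. Their poses are not given: they have to be found in the camera images.
- mould: dark grey graphite block, about 0.9 kg, 90 mm (its x) by 115 mm (its y) by 50 mm high, loose on the steel plate; sliding it takes 3 to 8 N. Origin: centre of its underside. Its x axis points out of the grooved face, which has one upright half-round groove 40 mm wide and 20 mm deep, open at top and bottom; the other three sides are plain
- mould_face (a point): middle of the lower edge of the mould's grooved face (in the plane of the face, 45 mm from the mould's origin along its x); axes as the mould's
- fence: fixed dark steel angle iron, 300 mm long, 38 mm high, on the far side of the mould, its foot away from the robot. Origin: middle of the lower edge of its working face, on the plate's top. x points level through the fence, away from mould and robot; y runs along it to the left. Mould home: its axes parallel to these, mould_face in this face
- jar: bystander: clear glass jar with a dark lid, 68 mm diameter, 85 mm high, on the bench to the right; origin at the centre of its underside
- can: bystander: green painted can, 66 mm diameter, 110 mm high, on the bench to the left; origin at the centre of its underside
- tongs: bystander: steel tongs about 240 mm long (its x), 54 mm wide and 10 mm high, lying on the bench to the left; origin at the middle of their underside
- marver: fixed bright steel plate under mould and fence, 460 mm (x) by 500 mm (y), 8 mm thick: its top is 8 mm above the bench. Origin: centre of its underside

How it is judged:
At the end, for the whole second after the job is handed in: the grooved face of the mould lies within 4 mm of the fence's working face and within 0.04 rad of parallel to it, its middle at most 95 mm along the fence from the fence's middle, the mould at rest and flat on the steel plate (x of mould_face in the frame of fence between -0.004 and 0.004 m and angle between the x axis of mould and the x axis of fence, either way round below 0.04 rad and y of mould_face in the frame of fence between -0.095 and 0.095 m and angle between mould's own z axis and vertical below 0.03 rad and height (world z) of mould below 0.012 m and linear speed of mould below 0.01 m/s); the robot touches nothing.
It fails at once if the mould touches the fence while turned more than 0.26 rad (15 degrees) from square to it (contact force between mould and fence above 0.5 N and angle between the x axis of mould and the x axis of fence, either way round above 0.26 rad).
It fails at once if the mould is lifted more than 8 mm off the plate (height (world z) of mould above 0.016 m).
It fails at once if the mould is tipped more than 0.12 rad (angle between mould's own z axis and vertical above 0.12 rad).
It fails at once if the jar, the can or the tongs are moved more than 20 mm (distance of any of jar, can, tongs from where it was at the start of the episode above 0.02 m).
It also fails if it takes over 72 s, if anything falls off the work surface, if the arm or the gripper's body presses on something with over 40 N, if the wrist force passes 120 N, or if a joint passes its speed limit or range.

## Working session

There is one attempt and no reset: what is moved stays moved. The work goes in short steps, Python scripts to look and compute and a tool call to move; the robot and the scene stay as the last step left them, time stands still between calls to the robot, and variables do not carry over. Pictures are saved under pics/ and viewed, and the job is handed in when it is done.

Besides the shell and the picture viewer there is one more tool, called as name(argument=value, ...), one argument or row to a line, values as JSON. drive_tool: Moves the arm, as the interface text tells. Its arguments: {"type":"object","properties":{"commands":{"type":"array"},"force":{"type":"number"}},"required":["commands"]}

```bash
ls; mkdir -p pics
python3 - <<'E'
from workcell import arm
import cv2,numpy as np
print(arm.get_state())
for n in ["top","side"]:
    im=arm.get_image(n); cv2.imwrite(f"pics/{n}0.png",im["pixels"]); print(n,im["mtx"],im["T"])
    np.savez(f"{n}0.npz",**im)
E
```

```text
pics
{'time_s': 0.0, 'joints': array([ 1.18899997e+00,  2.41441153e-01,  3.70835881e-03,  1.33517183e+00,
       -2.37825661e-05,  1.57080337e+00]), 'qvel': array([ 0.00025838,  0.00068448, -0.00095218,  0.00011352,  0.00258749,
       -0.00084907]), 'joint_torque': array([ 1.05778832e-03, -3.72315896e+01,  2.52408278e+01,  1.67654618e-02,
        1.56354649e-04, -1.36198389e-05]), 'tcp_pos': array([0.18606635, 0.46341193, 0.23039281]), 'ee_rot': array([-1.55204201,  0.2999208 , -0.299326  ]), 'contact_force': array([ 0.24821216, -0.44460855,  0.53108982]), 'torque': array([ 0.06526104,  0.01426708, -0.0093941 ]), 'grip_width': 1.0007585113748816}
top [[475.83653393   0.         324.18730466]
 [  0.         475.83653393 244.10708603]
 [  0.           0.           1.        ]] [[-0.01865104  0.98724857 -0.15808985  0.35704393]
 [-0.99975049 -0.01647103  0.0150888   0.01884821]
 [ 0.01229249  0.15833182  0.98730944  1.17431499]
 [ 0.          0.          0.          1.        ]]
side [[465.25081575   0.         314.69916077]
 [  0.         465.25081575 244.23455562]
 [  0.           0.           1.        ]] [[-0.97265189  0.1579133  -0.17032817  0.39765415]
 [-0.2320133  -0.69487312  0.68067699  0.61158324]
 [-0.01086852  0.70158017  0.71250765  0.66946353]
 [ 0.          0.          0.          1.        ]]
```

View pics/top0.png

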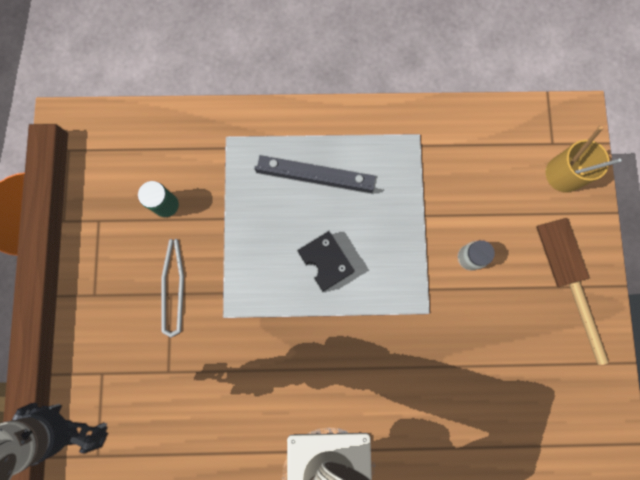

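View pics/side0.png

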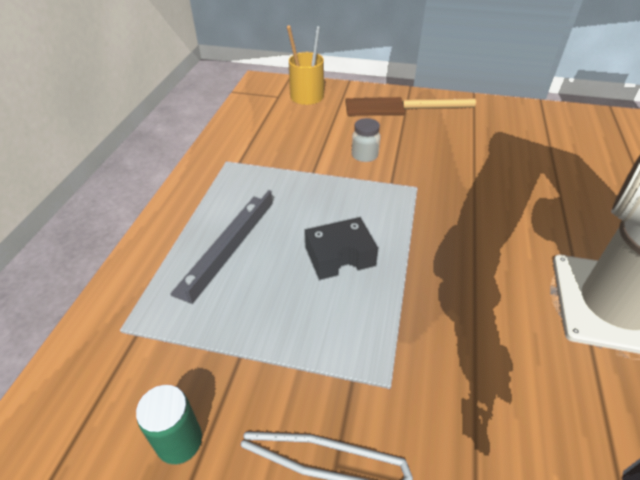

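The top view shows the fence from about (257,165) to (375,185). The mould is centred near (327,262), with its groove at (312,270) facing left and towards the robot, so it needs a turn of about 130° clockwise. Next I'll measure it using depth and calibration.

```bash
cat > h.py <<'E'
import numpy as np,cv2
from workcell import arm
def cloud(im):
    d=im["depth"];v,u=np.mgrid[0:480,0:640];K=im["mtx"]
    x=(u-K[0,2])/K[0,0]*d;y=(v-K[1,2])/K[1,1]*d
    P=np.stack([x,-y,-d,np.ones_like(d)],-1)@im["T"].T
    return P[...,:3]
def ray(im,uv,z):
    K=im["mtx"];T=im["T"];uv=np.atleast_2d(uv).astype(float)
    d=np.c_[(uv[:,0]-K[0,2])/K[0,0],-(uv[:,1]-K[1,2])/K[1,1],-np.ones(len(uv))]@T[:3,:3].T
    o=T[:3,3];return o+d*((z-o[2])/d[:,2])[:,None]
def dark(im,t=75): return im["pixels"].max(-1)<t
def comps(m):
    n,l,s,c=cv2.connectedComponentsWithStats(m.astype(np.uint8)); return n,l,s,c
def hull_rect(pts):
    r=cv2.minAreaRect((pts[:,:2]*1000).astype(np.float32)); return r
E
python3 - <<'E'
from h import *
for n in ["top","side"]:
    im=dict(np.load(f"{n}0.npz")); P=cloud(im)
    pl=(P[...,2]>-.02)
    # mould by height/dark in region
    for nm,lo,hi in [("mould",.052,.066),("fence",.038,.052),("foot",.008,.02)]:
        m=(P[...,2]>lo)&(P[...,2]<hi)&(im["depth"]>0)&(P[...,0]>.2)&(P[...,0]<.75)&(abs(P[...,1])<.26)&dark(im,90)
        k,l,s,c=comps(m)
        for i in range(1,k):
            if s[i,4]>60:
                p=P[l==i]; r=hull_rect(p); print(n,nm,s[i],np.median(p[:,2]),r, cv2.boxPoints(r).round(0).tolist())
    for nm,lo,hi in [("tall",.02,.13)]:
        m=(P[...,2]>lo)&(P[...,2]<hi)&(P[...,0]>.15)&(P[...,0]<.8)&(abs(P[...,1])<.5)
        k,l,s,c=comps(m)
        for i in range(1,k):
            if s[i,4]>60:
                p=P[l==i]; print(n,nm,s[i],p.min(0).round(3),p.max(0).round(3))
E
```

```text
top mould [ 298  232   56   59 1593] 0.05801884494428622 ((496.4501647949219, -1.4280471801757812), (114.28709411621094, 89.63272857666016), 31.021684646606445) [[424.0, 8.0], [471.0, -69.0], [569.0, -10.0], [522.0, 66.0]]
top tall [254 160 121  33 781] [ 0.67  -0.123  0.02 ] [0.758 0.171 0.052]
top tall [139 182  39  35 962] [0.617 0.363 0.02 ] [0.68  0.425 0.115]
top tall [ 297  231   58   61 1792] [ 0.425 -0.069  0.02 ] [0.567 0.066 0.065]
top tall [459 241  36  30 813] [ 0.471 -0.393  0.02 ] [ 0.538 -0.328  0.092]
side mould [ 306  218   71   47 1896] 0.05825254937357316 ((501.0420837402344, 4.05792236328125), (113.58910369873047, 90.67282104492188), 30.706127166748047) [[429.0, 14.0], [475.0, -64.0], [573.0, -6.0], [527.0, 72.0]]
side fence [189 194  82 100 198] 0.041053252206743884 ((704.1455078125, 29.70726776123047), (290.5738525390625, 3.6603775024414062), 78.75732421875) [[674.0, -112.0], [678.0, -113.0], [734.0, 172.0], [731.0, 173.0]]
side fence [306 237  33  33 162] 0.04485619052850881 ((539.1635131835938, 42.03031921386719), (35.523704528808594, 85.91395568847656), 58.4
[... 337 characters left out ...]
003 ((704.8326416015625, 31.00299072265625), (287.81890869140625, 3.557352304458618), 78.9266357421875) [[675.0, -110.0], [679.0, -111.0], [734.0, 172.0], [731.0, 173.0]]
side foot [339 261  37   8  87] 0.016312890468726193 ((463.4175720214844, 23.0330810546875), (67.40536499023438, 13.827878952026367), 7.9792890548706055) [[429.0, 25.0], [431.0, 12.0], [498.0, 21.0], [496.0, 35.0]]
side tall [351 118  29  38 925] [ 0.477 -0.389  0.02 ] [ 0.544 -0.324  0.088]
side tall [ 185  190   87  111 1509] [ 0.674 -0.121  0.02 ] [0.763 0.175 0.049]
side tall [ 304  217   75   59 2978] [ 0.429 -0.066  0.02 ] [0.574 0.071 0.063]
side tall [ 136  385   65   77 3528] [0.621 0.371 0.02 ] [0.684 0.434 0.114]
```

Run:
```python
import cv2
a=cv2.imread("pics/top0.png")[130:320,220:430]; cv2.imwrite("pics/topc.png",cv2.resize(a,None,fx=3,fy=3,interpolation=cv2.INTER_CUBIC))
a=cv2.imread("pics/side0.png")[160:320,160:400]; cv2.imwrite("pics/sidec.png",cv2.resize(a,None,fx=3,fy=3,interpolation=cv2.INTER_CUBIC))
```

```text
(no output)
```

View pics/topc.png

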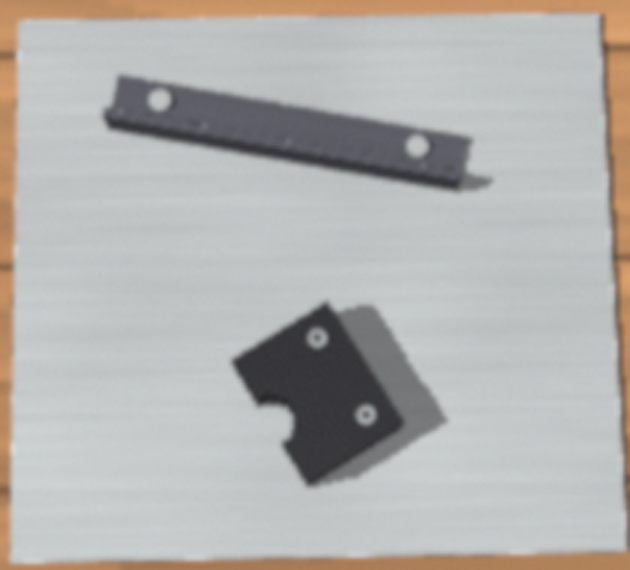

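View pics/sidec.png

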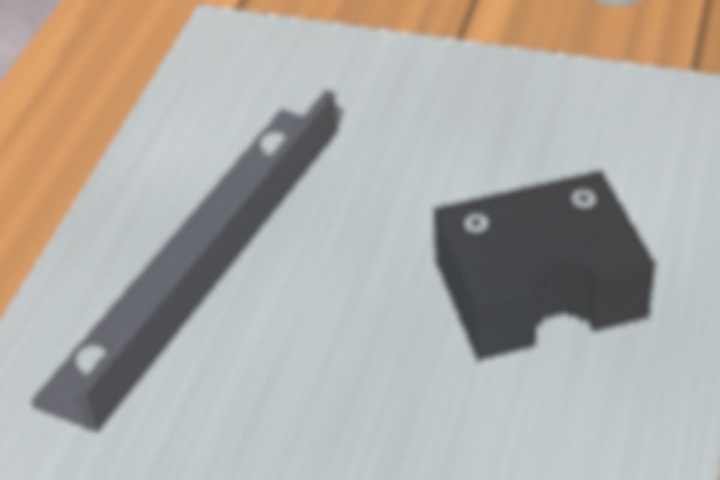

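```bash
cat >> h.py <<'E'
from scipy.spatial.transform import Rotation as Rn
def fence(im):
    m=dark(im,110); P=cloud(im); 
    m&=(P[...,0]>.65)&(P[...,0]<.78)&(abs(P[...,1])<.25)
    k,l,s,c=comps(m); i=1+np.argmax(s[1:,4]); m=l==i
    cs,_=cv2.findContours(m.astype(np.uint8),cv2.RETR_EXTERNAL,cv2.CHAIN_APPROX_NONE)
    q=ray(im,cs[0][:,0,:].astype(float),.008)[:,:2]
    # nearest (robot side) edge: lower x envelope in a rotated frame
    a=np.radians(-11)
    for _ in range(4):
        e=np.array([np.cos(a),np.sin(a)]);f=np.array([-e[1],e[0]])
        s_=q@e;t=q@f; bins=np.linspace(t.min()+.01,t.max()-.01,60); idx=np.digitize(t,bins)
        pt=np.array([q[idx==j][np.argmin(s_[idx==j])] for j in range(1,60) if (idx==j).any()])
        vx,vy,x0,y0=cv2.fitLine(pt.astype(np.float32),cv2.DIST_HUBER,0,.001,.001).ravel()
        if vy<0: vx,vy=-vx,-vy
        a=np.arctan2(vy,vx)-np.pi/2
    e=np.array([np.cos(a),np.sin(a)]);f=np.array([-e[1],e[0]])
    t=q@f; mid=(t.min()+t.max())/2
    return np.array([x0,y0])@e*e+mid*f, a, t.max()-t.min()
def tool():
    s=arm.get_state(); R=Rn.from_rotvec(s["ee_rot"]).as_matrix(); return s,R
E
python3 - <<'E'
from h import *
for n in ["top","side"]:
    im=dict(np.load(f"{n}0.npz")); c,a,L=fence(im); print(n,c,np.degrees(a),L)
    # mould relative
s,R=tool(); print(R.round(3))
im=arm.get_image("wrist"); cv2.imwrite("pics/w0.png",im["pixels"])
E
```

```text
top [0.70307253 0.02453347] -11.429085 0.30737796043357374
side [0.70375247 0.00789042] -11.009534 0.32896268076168533
[[ 0.928 -0.001  0.373]
 [-0.373 -0.002  0.928]
 [ 0.    -1.    -0.002]]
```

View pics/w0.png

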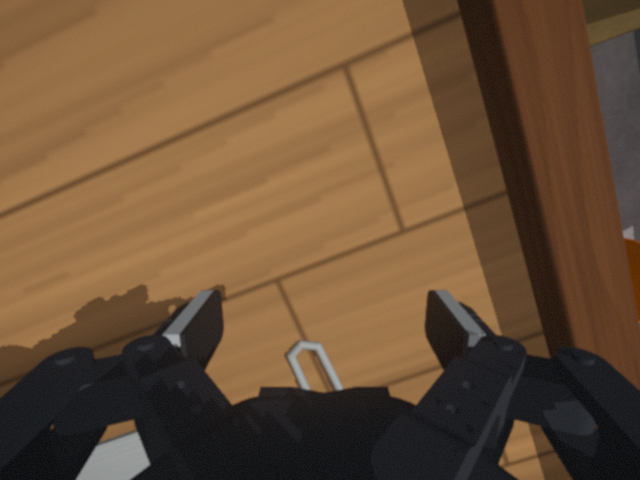

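drive_tool(
  commands=[
    {"linear":[26,4,-17.5],"delta_rot":[0,-70,0],"hand":8.54},
    {"linear":[26,4,-17.5],"delta_rot":[0,-70,0],"hand":8.54},
    {"linear":[26,4,-17.5],"delta_rot":[0,-70,0],"hand":8.54},
    {"linear":[26,4,-17.5],"delta_rot":[0,-70,0],"hand":8.54},
    {"linear":[26,4,-17.5],"delta_rot":[0,-70,0],"hand":8.54},
    {"linear":[26,4,-17.5],"delta_rot":[0,-70,0],"hand":8.54},
    {"linear":[26,4,-17.5],"delta_rot":[0,-70,0],"hand":8.54},
    {"linear":[52.3,8,-35],"delta_rot":[0,-143,0],"hand":8.54},
    {"linear":[52.3,8,-35],"delta_rot":[0,-143,0],"hand":8.54},
    {"linear":[52.3,8,-35],"delta_rot":[0,-143,0],"hand":8.54},
    {"linear":[52.3,8,-35],"delta_rot":[0,-143,0],"hand":8.54},
    {"linear":[52.3,8,-35],"delta_rot":[0,-143,0],"hand":8.54},
    {"linear":[52.3,8,-35],"delta_rot":[0,-143,0],"hand":8.54},
    {"linear":[52.3,8,-35],"delta_rot":[0,-143,0],"hand":8.54},
    {"linear":[52.3,8,-35],"delta_rot":[0,-143,0],"hand":8.54},
    {"linear":[52.3,8,-35],"delta_rot":[0,-143,0],"hand":8.54},
    {"linear":[52.3,8,-35],"delta_rot":[0,-143,0],"hand":8.54},
  ],
)

```text
time_s: 1.57
tcp_pos: [0.5319, -0.0425, 0.1531]
ee_rot: [-1.253, -1.137, 1.137]
contact_force: [0.9, 0.5, 0.7]
grip_width: 0.995
```

```bash
cat >> h.py <<'E'
def go(x,y,z,yaw):
    """tool command (cm, deg about tool y) from measured pose to world TCP x,y,z with tool-x yaw deg"""
    s,R=tool(); d=np.array([x,y,z])-s["tcp_pos"]; l=R.T@d*100
    y0=np.degrees(np.arctan2(R[1,0],R[0,0])); dy=(yaw-y0+180)%360-180
    return l.round(2),round(-dy,1)
def stat():
    s,R=tool(); print("t",round(s["time_s"],2),"tcp",s["tcp_pos"].round(4),"yaw",np.degrees(np.arctan2(R[1,0],R[0,0])).round(2),"tilt",R[2].round(3),"q",np.degrees(s["joints"]).round(0),"F",s["contact_force"].round(1))
E
python3 - <<'E'
from h import *
stat(); print(go(.541,-.056,.06,121),go(.541,-.056,.014,121))
E
```

```text
t 1.57 tcp [ 0.5319 -0.0425  0.1531] yaw 84.44 tilt [ 0.    -1.     0.001] q [ -5.  20.  -3.  67.   0. -89.] F [0.9 0.5 0.7]
(array([-1.26,  9.31, -1.04]), np.float64(-36.6)) (array([-1.26, 13.91, -1.04]), np.float64(-36.6))
```

drive_tool(
  commands=[
    {"linear":[-1.3,0,-1.0],"delta_rot":[0,-36.5,0],"hand":8.54},
    {"linear":[-1.3,0,-1.0],"delta_rot":[0,-36.5,0],"hand":8.54},
    {"linear":[-1.3,0,-1.0],"delta_rot":[0,-36.5,0],"hand":8.54},
    {"linear":[-1.3,0,-1.0],"delta_rot":[0,-36.5,0],"hand":8.54},
    {"linear":[-1.3,4,-1.0],"delta_rot":[0,-36.5,0],"hand":8.54},
    {"linear":[-1.3,6,-1.0],"delta_rot":[0,-36.5,0],"hand":8.54},
    {"linear":[-1.3,6,-1.0],"delta_rot":[0,-36.5,0],"hand":8.54},
    {"linear":[-1.3,6,-1.0],"delta_rot":[0,-36.5,0],"hand":8.54},
  ],
)

```text
time_s: 2.23
tcp_pos: [0.5387, -0.0547, 0.0924]
ee_rot: [-0.904, -1.588, 1.591]
contact_force: [0.3, -0.0, 0.8]
grip_width: 1.0
```

Run:
```python
from h import *
im=arm.get_image("side");cv2.imwrite("pics/s1.png",im["pixels"])
im=arm.get_image("top");cv2.imwrite("pics/t1.png",im["pixels"])
stat(); print(go(.541,-.056,.014,121))
```

```text
t 2.33 tcp [ 0.5411 -0.0549  0.0949] yaw 120.58 tilt [-0.001 -1.    -0.002] q [  -6.   24.   -6.   59.   -0. -126.] F [0.1 0.1 0.6]
(array([-0.08,  8.09,  0.08]), np.float64(-0.4))
```

View pics/s1.png

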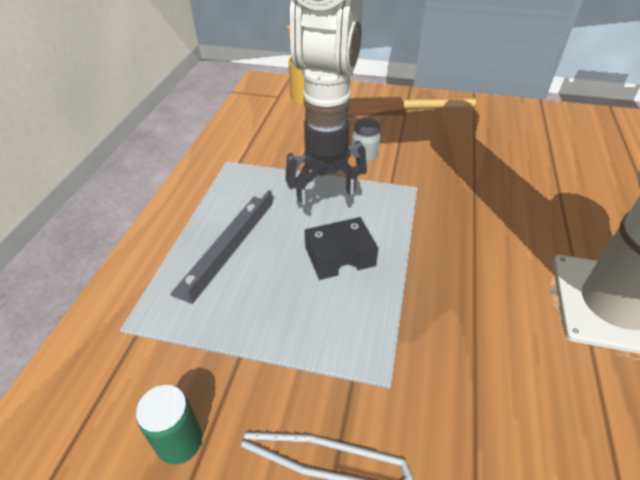

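View pics/t1.png

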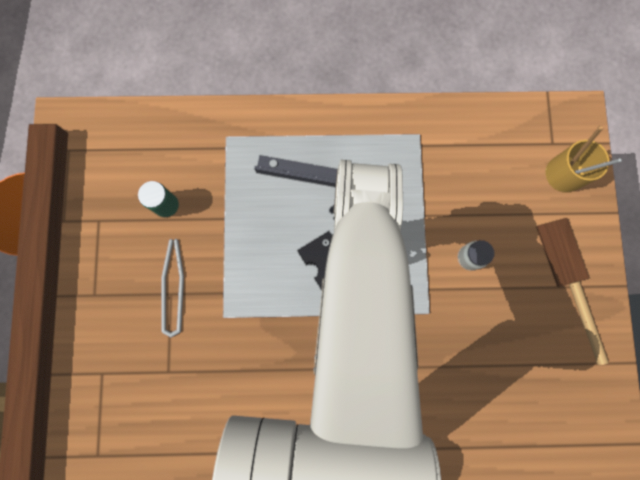

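drive_tool(
  commands=[
    {"linear":[0,3,0],"delta_rot":[0,0,0],"hand":8.54},
    {"linear":[0,6,0],"delta_rot":[0,0,0],"hand":8.54},
    {"linear":[0,8.1,0],"delta_rot":[0,0,0],"hand":8.54},
    {"linear":[0,8.1,0],"delta_rot":[0,0,0],"hand":8.54},
    {"linear":[0.4,8.1,0],"delta_rot":[0,0,0],"hand":8.54},
    {"linear":[0.8,8.1,0],"delta_rot":[0,0,0],"hand":8.54},
    {"linear":[1.1,8.1,0],"delta_rot":[0,0,0],"hand":8.54},
    {"linear":[1.3,8.1,0],"delta_rot":[0,0,0],"hand":8.54},
    {"linear":[1.3,8.1,0],"delta_rot":[0,0,0],"hand":8.54},
  ],
)

```text
time_s: 3.08
tcp_pos: [0.5352, -0.0438, 0.0145]
ee_rot: [-0.912, -1.593, 1.591]
contact_force: [1.0, -1.2, 2.0]
grip_width: 1.001
```

```bash
cat >> h.py <<'E'
def look(name,tag):
    im=arm.get_image(name); cv2.imwrite(f"pics/{tag}.png",im["pixels"]); return im
def mould(im,est=None):
    P=cloud(im)
    m=(P[...,2]>.052)&(P[...,2]<.066)&(im["depth"]>0)&(P[...,0]>.3)&(P[...,0]<.75)&(abs(P[...,1])<.25)&dark(im,90)
    k,l,s,c=comps(m); i=1+np.argmax(s[1:,4]); p=P[l==i]; r=hull_rect(p); b=cv2.boxPoints(r)
    print("mould rect c",np.round(r[0],1),"size",np.round(r[1],1),"ang",round(r[2],2),"corners",b.round(0).tolist(), "n",len(p))
    return r
def crop(im,tag,y0,y1,x0,x1,f=3):
    cv2.imwrite(f"pics/{tag}.png",cv2.resize(im["pixels"][y0:y1,x0:x1],None,fx=f,fy=f,interpolation=cv2.INTER_CUBIC))
def arc(R,z0,h,thetas):
    for t in thetas:
        a=np.radians(t);x,z=-h,R-z0
        print(t,round((x*np.cos(a)+z*np.sin(a)-x)*100,1),round((-x*np.sin(a)+z*np.cos(a)-z)*100,1))
E
python3 - <<'E'
from h import *
im=look("side","s2"); crop(im,"s2c",130,320,160,420); mould(im); stat()
arc(.09,.006,.056,range(3,46,3))
E
```

```text
mould rect c [507.2  -6.1] size [114.  114.3] ang 31.07 corners [[429.0, 13.0], [488.0, -84.0], [585.0, -26.0], [526.0, 72.0]] n 1968
t 3.13 tcp [ 0.5351 -0.0439  0.0143] yaw 120.62 tilt [-0.003 -1.    -0.003] q [  -5.   29.  -13.   48.   -0. -125.] F [ 0.7 -1.9  1.4]
3 0.4 0.3
6 0.9 0.5
9 1.4 0.8
12 1.9 1.0
15 2.4 1.2
18 2.9 1.3
21 3.4 1.4
24 3.9 1.6
27 4.4 1.6
30 5.0 1.7
33 5.5 1.7
36 6.0 1.7
39 6.5 1.7
42 7.1 1.6
45 7.6 1.5
```

View pics/s2c.png

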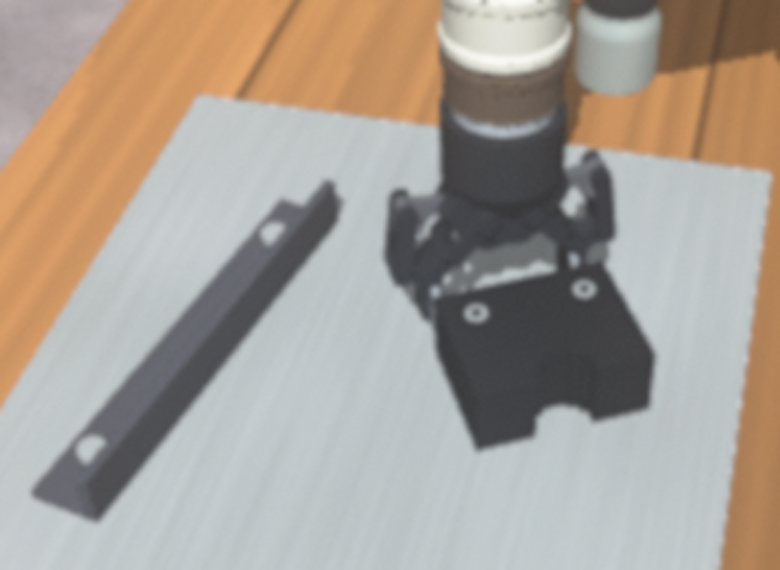

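The fingers are touching the back face and the force reads about 2 N. Next is the clockwise arc push.

drive_tool(
  commands=[
    {"linear":[0.4,0,0.3],"delta_rot":[0,3,0],"hand":8.54},
    {"linear":[0.9,0,0.5],"delta_rot":[0,6,0],"hand":8.54},
    {"linear":[1.4,0,0.8],"delta_rot":[0,9,0],"hand":8.54},
    {"linear":[1.9,0,1.0],"delta_rot":[0,12,0],"hand":8.54},
    {"linear":[2.4,0,1.2],"delta_rot":[0,15,0],"hand":8.54},
    {"linear":[2.9,0,1.3],"delta_rot":[0,18,0],"hand":8.54},
    {"linear":[3.4,0,1.4],"delta_rot":[0,21,0],"hand":8.54},
    {"linear":[3.9,0,1.6],"delta_rot":[0,24,0],"hand":8.54},
    {"linear":[4.4,0,1.6],"delta_rot":[0,27,0],"hand":8.54},
    {"linear":[5.0,0,1.7],"delta_rot":[0,30,0],"hand":8.54},
    {"linear":[5.0,0,1.7],"delta_rot":[0,30,0],"hand":8.54},
  ],
)

```text
time_s: 4.05
tcp_pos: [0.4939, -0.0098, 0.0136]
ee_rot: [-1.208, -1.216, 1.216]
contact_force: [0.1, -4.4, 3.0]
grip_width: 0.999
```

Run:
```python
from h import *
im=look("side","s3"); crop(im,"s3c",130,320,160,420); mould(im); stat()
```

```text
mould rect c [487.5  41.5] size [114.8 107.4] ang 0.44 corners [[430.0, 95.0], [431.0, -13.0], [545.0, -12.0], [545.0, 96.0]] n 2166
t 4.1 tcp [ 0.494  -0.0099  0.0135] yaw 90.6 tilt [-0.001 -1.    -0.002] q [ -1.  25. -20.  45.  -0. -92.] F [-0. -3.  3.]
```

View pics/s3c.png

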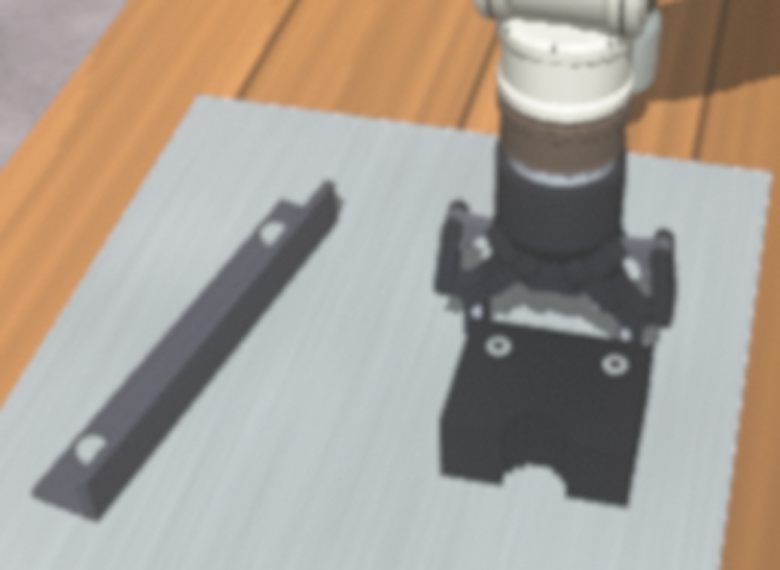

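Run:
```python
from h import *
arc(.075,.009,.056,range(3,49,3))
```

```text
3 0.4 0.3
6 0.7 0.5
9 1.1 0.8
12 1.5 1.0
15 1.9 1.2
18 2.3 1.4
21 2.7 1.6
24 3.2 1.7
27 3.6 1.8
30 4.1 1.9
33 4.5 2.0
36 4.9 2.0
39 5.4 2.1
42 5.9 2.1
45 6.3 2.0
48 6.8 2.0
```

drive_tool(
  commands=[
    {"linear":[0.4,0,0.3],"delta_rot":[0,3,0],"hand":8.54},
    {"linear":[0.7,0,0.5],"delta_rot":[0,6,0],"hand":8.54},
    {"linear":[1.1,0,0.8],"delta_rot":[0,9,0],"hand":8.54},
    {"linear":[1.5,0,1.0],"delta_rot":[0,12,0],"hand":8.54},
    {"linear":[1.9,0,1.2],"delta_rot":[0,15,0],"hand":8.54},
    {"linear":[2.3,0,1.4],"delta_rot":[0,18,0],"hand":8.54},
    {"linear":[2.7,0,1.6],"delta_rot":[0,21,0],"hand":8.54},
    {"linear":[3.2,0,1.7],"delta_rot":[0,24,0],"hand":8.54},
    {"linear":[3.6,0,1.8],"delta_rot":[0,27,0],"hand":8.54},
    {"linear":[4.1,0,1.9],"delta_rot":[0,30,0],"hand":8.54},
    {"linear":[4.5,0,2.0],"delta_rot":[0,33,0],"hand":8.54},
    {"linear":[4.9,0,2.0],"delta_rot":[0,36,0],"hand":8.54},
    {"linear":[5.4,0,2.1],"delta_rot":[0,39,0],"hand":8.54},
    {"linear":[5.9,0,2.1],"delta_rot":[0,42,0],"hand":8.54},
    {"linear":[6.3,0,2.0],"delta_rot":[0,45,0],"hand":8.54},
    {"linear":[6.3,0,2.0],"delta_rot":[0,45,0],"hand":8.54},
  ],
)

```text
time_s: 5.43
tcp_pos: [0.4709, 0.0536, 0.0122]
ee_rot: [-1.478, -0.619, 0.625]
contact_force: [-3.2, -1.8, 2.0]
grip_width: 1.001
```

Run:
```python
from h import *
im=look("side","s4"); crop(im,"s4c",130,330,160,420); mould(im); stat()
```

```text
mould rect c [498.7  95. ] size [111.7 115.1] ang 46.01 corners [[419.0, 95.0], [501.0, 15.0], [579.0, 95.0], [496.0, 175.0]] n 2531
t 5.48 tcp [0.4711 0.0536 0.0121] yaw 45.71 tilt [-0.002 -1.     0.003] q [  6.  24. -22.  44.   0. -39.] F [-2.5 -0.4  1.5]
```

View pics/s4c.png

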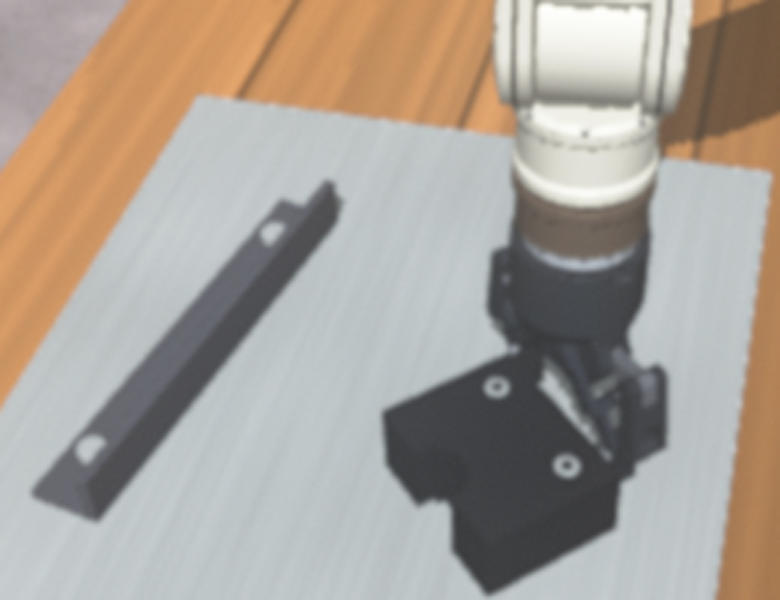

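Run:
```python
from h import *
arc(.07,.009,.056,list(range(3,57,3))+[57])
```

```text
3 0.3 0.3
6 0.7 0.6
9 1.0 0.8
12 1.4 1.0
15 1.8 1.2
18 2.2 1.4
21 2.6 1.6
24 3.0 1.8
27 3.4 1.9
30 3.8 2.0
33 4.2 2.1
36 4.7 2.1
39 5.1 2.2
42 5.5 2.2
45 6.0 2.2
48 6.4 2.1
51 6.8 2.1
54 7.2 2.0
57 7.7 1.9
```

drive_tool(
  commands=[
    {"linear":[0.3,0,0.3],"delta_rot":[0,3,0],"hand":8.54},
    {"linear":[0.7,0,0.6],"delta_rot":[0,6,0],"hand":8.54},
    {"linear":[1.0,0,0.8],"delta_rot":[0,9,0],"hand":8.54},
    {"linear":[1.4,0,1.0],"delta_rot":[0,12,0],"hand":8.54},
    {"linear":[1.8,0,1.2],"delta_rot":[0,15,0],"hand":8.54},
    {"linear":[2.2,0,1.4],"delta_rot":[0,18,0],"hand":8.54},
    {"linear":[2.6,0,1.6],"delta_rot":[0,21,0],"hand":8.54},
    {"linear":[3.0,0,1.8],"delta_rot":[0,24,0],"hand":8.54},
    {"linear":[3.4,0,1.9],"delta_rot":[0,27,0],"hand":8.54},
    {"linear":[3.8,0,2.0],"delta_rot":[0,30,0],"hand":8.54},
    {"linear":[4.2,0,2.1],"delta_rot":[0,33,0],"hand":8.54},
    {"linear":[4.7,0,2.1],"delta_rot":[0,36,0],"hand":8.54},
    {"linear":[5.1,0,2.2],"delta_rot":[0,39,0],"hand":8.54},
    {"linear":[5.5,0,2.2],"delta_rot":[0,42,0],"hand":8.54},
    {"linear":[6.0,0,2.2],"delta_rot":[0,45,0],"hand":8.54},
    {"linear":[6.4,0,2.1],"delta_rot":[0,48,0],"hand":8.54},
    {"linear":[6.8,0,2.1],"delta_rot":[0,51,0],"hand":8.54},
    {"linear":[7.2,0,2.0],"delta_rot":[0,54,0],"hand":8.54},
    {"linear":[7.7,0,1.9],"delta_rot":[0,57,0],"hand":8.54},
    {"linear":[7.7,0,1.9],"delta_rot":[0,57,0],"hand":8.54},
  ],
)

```text
time_s: 7.15
tcp_pos: [0.5123, 0.1226, 0.0121]
ee_rot: [-1.564, 0.157, -0.153]
contact_force: [-2.9, 0.3, 0.4]
grip_width: 1.001
```

Run:
```python
from h import *
im=look("side","s5"); crop(im,"s5c",130,330,160,420); r=mould(im); stat()
c,a,L=fence(im); print(c,np.degrees(a))
```

```text
mould rect c [569.7 122.6] size [115.3  88.2] ang 78.77 corners [[515.0, 75.0], [602.0, 57.0], [624.0, 171.0], [538.0, 188.0]] n 1689
t 7.2 tcp [0.5124 0.1224 0.012 ] yaw -11.24 tilt [-0.002 -1.     0.001] q [ 13.  28. -14.  48.   0.  25.] F [-2.9  2.5 -1.4]
[0.70369321 0.00792186] -11.0861
```

View pics/s5c.png

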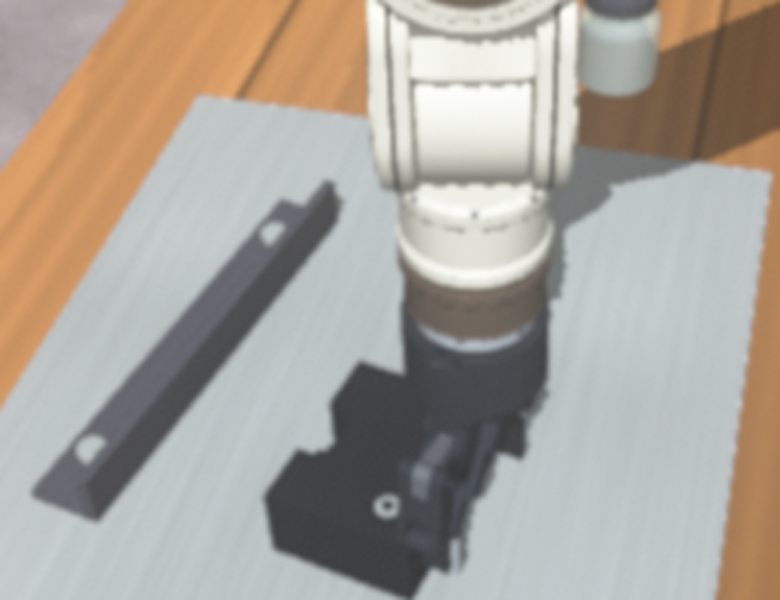

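drive_tool(
  commands=[
    {"linear":[0.5,0,0],"delta_rot":[0,0,0],"hand":8.54},
    {"linear":[1.0,0,0],"delta_rot":[0,0,0],"hand":8.54},
    {"linear":[1.5,0,0],"delta_rot":[0,0,0],"hand":8.54},
    {"linear":[2.0,0,0],"delta_rot":[0,0,0],"hand":8.54},
    {"linear":[2.5,0,0],"delta_rot":[0,0,0],"hand":8.54},
    {"linear":[3.0,0,0],"delta_rot":[0,0,0],"hand":8.54},
    {"linear":[3.5,0,0],"delta_rot":[0,0,0],"hand":8.54},
    {"linear":[4.0,0,0],"delta_rot":[0,0,0],"hand":8.54},
    {"linear":[4.5,0,0],"delta_rot":[0,0,0],"hand":8.54},
    {"linear":[5.0,0,0],"delta_rot":[0,0,0],"hand":8.54},
    {"linear":[5.5,0,0],"delta_rot":[0,0,0],"hand":8.54},
    {"linear":[6.0,0,0],"delta_rot":[0,0,0],"hand":8.54},
    {"linear":[6.5,0,0],"delta_rot":[0,0,0],"hand":8.54},
    {"linear":[7.0,0,0],"delta_rot":[0,0,0],"hand":8.54},
    {"linear":[7.5,0,0],"delta_rot":[0,0,0],"hand":8.54},
    {"linear":[8.0,0,0],"delta_rot":[0,0,0],"hand":8.54},
    {"linear":[8.5,0,0],"delta_rot":[0,0,0],"hand":8.54},
    {"linear":[9.0,0,0],"delta_rot":[0,0,0],"hand":8.54},
    {"linear":[9.0,0,0],"delta_rot":[0,0,0],"hand":8.54},
  ],
)

```text
time_s: 8.78
tcp_pos: [0.603, 0.1038, 0.0129]
ee_rot: [-1.565, 0.155, -0.158]
contact_force: [-1.2, -0.0, -0.4]
grip_width: 1.0
```

Run:
```python
from h import *
im=look("side","s6"); crop(im,"s6c",130,330,160,420); r=mould(im); stat()
im=look("top","t6"); crop(im,"t6c",130,330,220,430); r=mould(im)
```

```text
mould rect c [661.5 103. ] size [117.1  92.4] ang 78.84 corners [[605.0, 54.0], [696.0, 37.0], [718.0, 152.0], [628.0, 169.0]] n 1367
t 8.83 tcp [0.603  0.1038 0.0131] yaw -11.43 tilt [ 0.003 -1.     0.   ] q [10. 36. -0. 54. -0. 21.] F [0.  0.2 0.5]
mould rect c [656.5  56.8] size [35.3 75.9] ang 82.88 corners [[617.0, 44.0], [692.0, 35.0], [696.0, 70.0], [621.0, 79.0]] n 276
```

View pics/s6c.png

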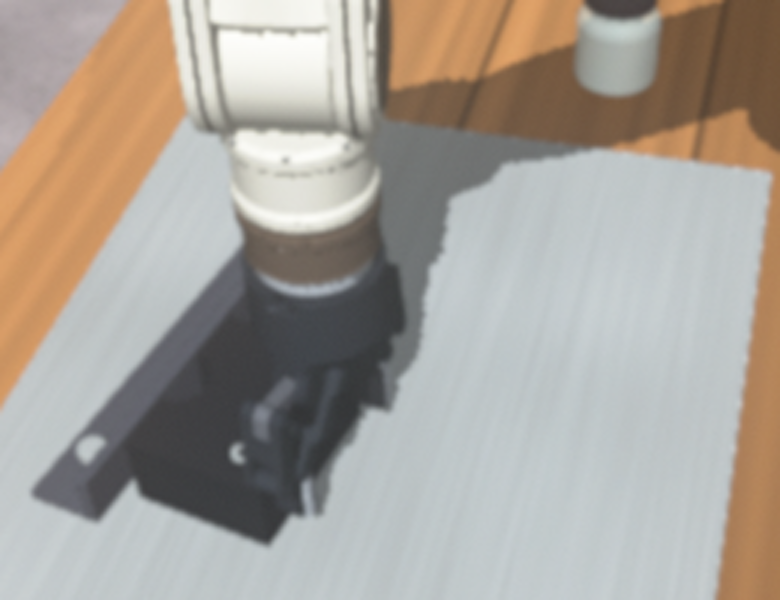

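View pics/t6c.png

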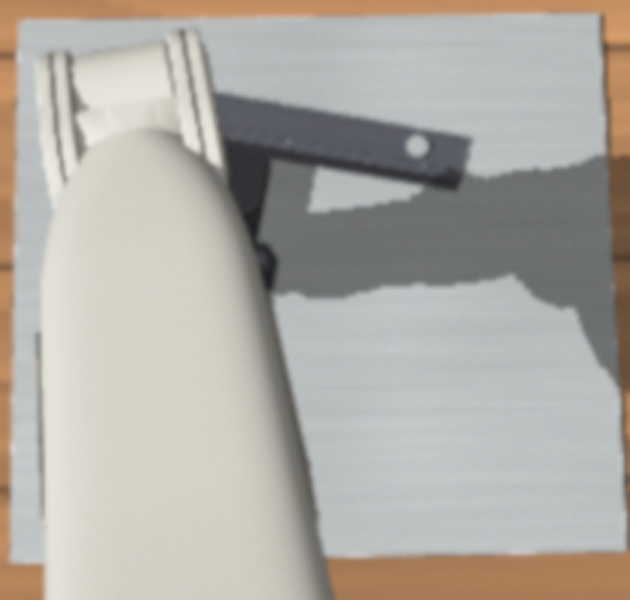

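drive_tool(
  commands=[
    {"linear":[0.3,0,0],"delta_rot":[0,0,0],"hand":8.54},
    {"linear":[0.6,0,0],"delta_rot":[0,0,0],"hand":8.54},
    {"linear":[0.8,0,0],"delta_rot":[0,0,0],"hand":8.54},
    {"linear":[0.9,0,0],"delta_rot":[0,0,0],"hand":8.54},
    {"linear":[0.9,0,0],"delta_rot":[0,0,0],"hand":8.54},
  ],
)

```text
time_s: 9.3
tcp_pos: [0.6092, 0.1027, 0.0133]
ee_rot: [-1.564, 0.157, -0.155]
contact_force: [-4.7, 1.0, 2.8]
grip_width: 1.004
```

drive_tool(
  commands=[
    {"linear":[0.1,0,0],"delta_rot":[0,0,0],"hand":8.54},
    {"linear":[0.2,0,0],"delta_rot":[0,0,0],"hand":8.54},
    {"linear":[0.2,0,0],"delta_rot":[0,0,0],"hand":8.54},
  ],
)

```text
time_s: 9.55
tcp_pos: [0.6109, 0.1024, 0.0133]
ee_rot: [-1.564, 0.157, -0.154]
contact_force: [-6.2, 0.7, 4.3]
grip_width: 1.0
```

drive_tool(
  commands=[
    {"linear":[0.1,0,0],"delta_rot":[0,0,0],"hand":8.54},
    {"linear":[0.2,0,0],"delta_rot":[0,0,0],"hand":8.54},
    {"linear":[0.2,0,0],"delta_rot":[0,0,0],"hand":8.54},
  ],
)

```text
time_s: 9.8
tcp_pos: [0.6129, 0.102, 0.0133]
ee_rot: [-1.565, 0.157, -0.154]
contact_force: [-4.7, 1.3, 3.5]
grip_width: 1.001
```

drive_tool(
  commands=[
    {"linear":[0.1,0,0],"delta_rot":[0,0,0],"hand":8.54},
    {"linear":[0.2,0,0],"delta_rot":[0,0,0],"hand":8.54},
    {"linear":[0.2,0,0],"delta_rot":[0,0,0],"hand":8.54},
  ],
)

```text
time_s: 10.05
tcp_pos: [0.6136, 0.1018, 0.0133]
ee_rot: [-1.564, 0.159, -0.152]
contact_force: [-9.0, 1.9, 6.3]
grip_width: 0.996
```

drive_tool(
  commands=[
    {"linear":[0.1,0,0],"delta_rot":[0,0,0],"hand":8.54},
    {"linear":[0.2,0,0],"delta_rot":[0,0,0],"hand":8.54},
    {"linear":[0.2,0,0],"delta_rot":[0,0,0],"hand":8.54},
  ],
)

```text
time_s: 10.3
tcp_pos: [0.6135, 0.1018, 0.0133]
ee_rot: [-1.564, 0.161, -0.149]
contact_force: [-14.5, 2.6, 9.8]
grip_width: 1.001
```

Run:
```python
from h import *
im=look("side","s7"); crop(im,"s7c",130,330,160,420); r=mould(im); stat()
```

```text
mould rect c [672.5 100.8] size [117.2  92.5] ang 78.89 corners [[616.0, 52.0], [707.0, 34.0], [729.0, 149.0], [638.0, 167.0]] n 1299
t 10.35 tcp [0.6134 0.1018 0.0133] yaw -11.32 tilt [-0.008 -1.     0.   ] q [ 9. 37.  3. 56.  0. 21.] F [-14.5   3.   10.4]
```

View pics/s7c.png

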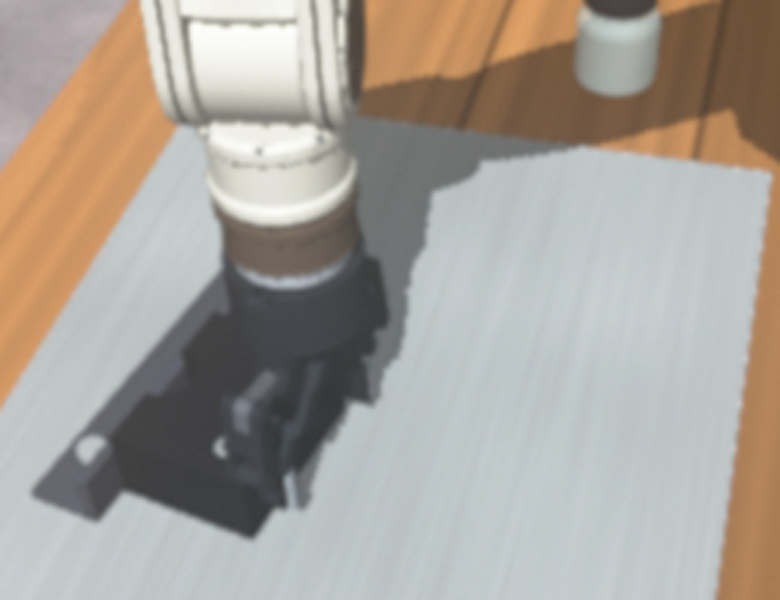

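The TCP has stopped and the force is rising, so the mould is seated. I'll back off straight, lift and clear the view.

drive_tool(
  commands=[
    {"linear":[-0.4,0,0],"delta_rot":[0,0,0],"hand":8.54},
    {"linear":[-0.9,0,0],"delta_rot":[0,0,0],"hand":8.54},
    {"linear":[-2,0,0],"delta_rot":[0,0,0],"hand":8.54},
    {"linear":[-4,0,0],"delta_rot":[0,0,0],"hand":8.54},
    {"linear":[-5,-3,0],"delta_rot":[0,0,0],"hand":8.54},
    {"linear":[-5,-6,0],"delta_rot":[0,0,0],"hand":8.54},
    {"linear":[-5,-10,0],"delta_rot":[0,0,0],"hand":8.54},
    {"linear":[-8,-14,-4],"delta_rot":[0,0,0],"hand":8.54},
    {"linear":[-11,-16,-8],"delta_rot":[0,0,0],"hand":8.54},
    {"linear":[-14,-18,-12],"delta_rot":[0,0,0],"hand":8.54},
    {"linear":[-16,-18,-16],"delta_rot":[0,0,0],"hand":8.54},
    {"linear":[-16,-18,-20],"delta_rot":[0,0,0],"hand":8.54},
    {"linear":[-16,-18,-24],"delta_rot":[0,0,0],"hand":8.54},
    {"linear":[-16,-18,-28],"delta_rot":[0,0,0],"hand":8.54},
    {"linear":[-16,-18,-28],"delta_rot":[0,0,0],"hand":8.54},
    {"linear":[-16,-18,-28],"delta_rot":[0,0,0],"hand":8.54},
  ],
)

```text
time_s: 11.68
tcp_pos: [0.4049, -0.148, 0.1938]
ee_rot: [-1.569, 0.16, -0.166]
contact_force: [0.1, 1.0, -0.6]
grip_width: 1.001
```

Run:
```python
from h import *
stat()
P0=[]
for n in ["side","top"]:
    im=look(n,n+"8"); r=mould(im)
    crop(im,n+"8c",*((160,330,160,420) if n=="side" else (130,320,220,430)))
    P=cloud(im); m=(P[...,2]>.02)&(P[...,2]<.13)&(P[...,0]>.4)&(P[...,0]<.8)&(abs(P[...,1])>.3)&(abs(P[...,1])<.5)
    k,l,s,c=comps(m)
    for i in range(1,k):
        if s[i,4]>60: p=P[l==i]; print(n,s[i],p.min(0).round(3),p.max(0).round(3))
```

```text
t 11.68 tcp [ 0.4049 -0.148   0.1938] yaw -11.9 tilt [ 0.004 -1.    -0.004] q [-20.   7. -14.  69.  -0.  -8.] F [ 0.1  1.  -0.6]
mould rect c [672.  100.4] size [117.6  92.9] ang 78.62 corners [[615.0, 52.0], [706.0, 34.0], [729.0, 149.0], [638.0, 167.0]] n 2298
side [351 118  29  39 926] [ 0.477 -0.39   0.02 ] [ 0.543 -0.322  0.088]
side [ 136  385   64   76 3519] [0.621 0.371 0.02 ] [0.684 0.434 0.113]
mould rect c [667.8  96.9] size [115.2  91.1] ang 78.6 corners [[612.0, 49.0], [701.0, 31.0], [724.0, 144.0], [635.0, 162.0]] n 1541
top [139 182  39  35 966] [0.617 0.363 0.02 ] [0.681 0.426 0.117]
top [464 241  31  12 236] [ 0.506 -0.392  0.028] [ 0.538 -0.337  0.091]
```

View pics/side8c.png

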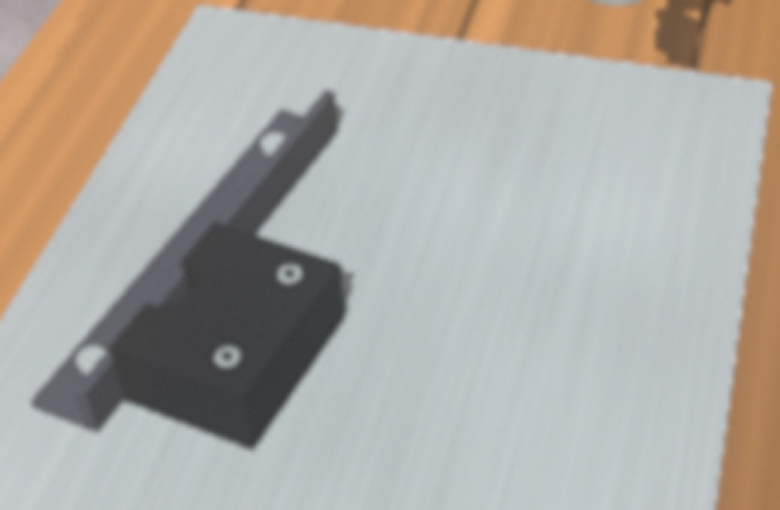

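View pics/top8.png

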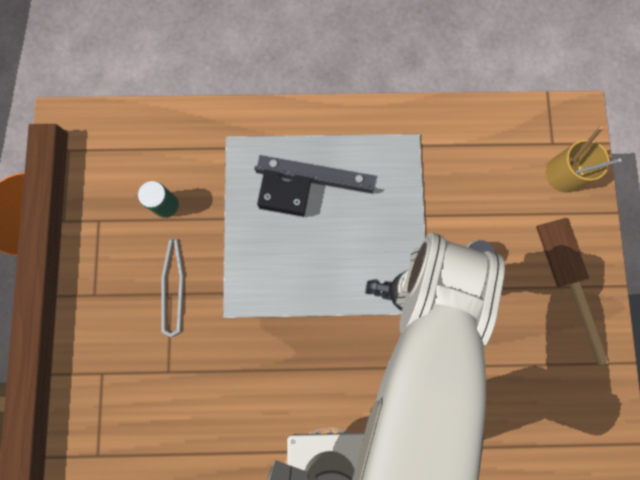

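The mould sits flush in both views: the angle differs by less than 0.5° and it is about 63 mm left of the fence's middle. The bystanders haven't moved, so I'm handing in.

```bash
python3 -c "
from workcell import arm
print(arm.finish_job())"
```

```text
the job is handed in; nothing more can be done
None
```

The mould now sits flush against the fence with its grooved face towards it, and I handed the job in at about 12 s. `finish_job()` reports no verdict, so this rests on my own checks.

**What I did:** I set both open fingertips on the mould's plain back face. One continuous push in three arcs turned it about 132° clockwise, until it was square to the fence with about 100 mm still to go. I then pushed it straight in until the fingers stopped, with 14.5 N measured along the push. Finally I backed off and lifted clear.

**Final checks:**

| Check | Side camera | Top camera | Limit |
|---|---|---|---|
| Mould face to fence face | about +2 mm | about −3 mm | ±4 mm |
| Angle from parallel | within about 0.4° | within about 0.4° | 2.3° |
| Along the fence from its middle | about 63 mm left | about 64 mm left | 95 mm |

- **Face distance:** the two cameras disagree by about 5 mm, as they did on the mould at the start. This is calibration error, so neither reading settles the last few millimetres. The hard stop against the fence is the better evidence that it is flush.
- **Fence behind the whole width:** the mould's left edge is about 120 mm from the fence's middle, inside its 150 mm end.
- **Bystanders:** the can reads within 2 mm of its start in both views, and the jar does too in the side view; the arm partly hid the jar in the last top view. I checked the tongs only by eye, in the top view, where they looked unmoved.
- **Tipping or lifting:** I did not measure the mould's tilt or height, but no picture showed it tipped or lifted.

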